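# Put the socket set back in its tray

## Robot

A 6-joint arm with a two-finger parallel gripper is mounted at the origin on the work surface. World frame = base frame: x ahead of the robot, y to its left, z up, the work surface at z = 0. Lengths are in m, angles in rad, forces in N, time in s.
With the tool pointing down it reaches from about 0.35 to 0.95 m from the base axis. Payload 17.4 kg.
Tool frame: the origin (TCP) lies midway between the tips of the shut fingers; the grasp point (between the pads) lies 19 mm behind it (pinch_z is the distance from the TCP to the grasp point, in m); z points along the fingers, x is the direction in which the jaws open and shut, and the axes are right-handed (so a half turn about z gives the same grasp; the last joint's range is limited). The gripper opens to 93 mm and grips with 3 to 60 N. Pads are 15 mm wide; open, the fingers measure 128 mm over their backs; the gripper's body (75 mm by 188 mm) begins 65 mm behind the grasp point.
Start: joints at [-1.271, 0.116, 1.442, -0, 1.584, -0.038], TCP at [0.224, -0.637, 0.219] pointing down, gripper open.
Joint ranges: [-2.83, 2.83], [-0.83, 2.19], [0.07, 2.5], [-1.14, 4.28], [0.01, 3], [-2.97, 2.97]. Speed limits (rad/s): [1.89, 1.89, 2.22, 3.14, 3.14, 3.14].

## Interface

Orientations are given as [roll, pitch, yaw] about the fixed x, y, z axes, in that order (R = Rz(yaw) Ry(pitch) Rx(roll)).
In Python, from cell import get_obs, capture, finish_job, pinch_z gives the robot as it stands.
- The arm moves only by the tool jog_arm, never from a script. Its argument "rows" is text: rows parted by semicolons, each of 7 numbers parted by spaces: the shift along the tool's x, y, z in cm, then the turn, a rotation vector about the tool's x, y, z in rad, then the opening, from -1 (shut) to 1 (fully open). A call has 1 to 12 rows; each row is the pose to reach, as a shift and turn from the pose commanded when the call began, along the tool's axes at that moment; what a row does not reach only later rows make up. A row lasts 1/8 s, in which the tool goes at most 62.5 mm and 10.7 degrees, less where a joint would pass 70% of its speed; a pose out of reach is approached as far as the arm can. A call with a gripper value outside its range is refused whole. The fingers move at their own pace and stop on an object; the grip force is fixed at half the most. Time passes only in rows, so rows that repeat a pose let the fingers close. It gives the time, the measured TCP pose, the force and the opening at its end, in the units of the state.
- get_obs(): the state, without advancing time (a new reading comes with each control period).
- capture(name): name is "scene" or "top"; returns a dict with "color" (480x640x3 uint8, red, green, blue), "z_map" (480x640 float32, m along the optical axis (not along the pixel's ray), 0 where there is no reading), "vfov" (degrees; the focal length in pixels is half the picture's height over the tangent of half this angle, whatever the lens; pixels are square), "cx", "cy" (the principal point, pixels), "R" (3x3) and "t" (3): a world point X has camera coordinates R X + t. Camera axes: x right, y down, z forward; pixel columns grow to the right and rows downward; lengths in m; the calibration is good to about 2 mm. A picture is of the moment at which its call begins.
- finish_job(): hands the job in, once; it reports no verdict.
The state is a dict: "t": time; "joint_pos": joint angles; "dq": joint speeds; "joint_efforts": joint torques, N m; "position": TCP position; "tool_rot": TCP orientation; "force": force on the tool from outside, world axes, zero at the start; "wrist_torque": the same for the moment, N m; "finger_gap": finger opening in m.
Only numpy, scipy, OpenCV 4.12 (cv2) and the standard library are available. Lean on these libraries where they do the work, as an engineer would, in place of code of your own. Each camera call takes 0.05 s, during which the arm holds its last target. There are 200 camera calls.

## Task

Put the socket set away in its tray: stand each of the three sockets, open end up as it is now, fully down in the round well of its own size (the largest socket in the widest well, the smallest in the narrowest), and lay the extension bar down in the pair of black cradles so that it rests in both. The plain sleeve and the long hex nut look similar but do not belong to the set: leave them standing where they are.

Things in the scene. Friction and masses are not known exactly. Their poses are not given: they have to be found in the camera images.
- large_socket (a point): Impact socket of dark steel standing upright: a smooth round cylinder 46 mm in diameter and 80 mm tall with a shallow groove near its foot, open end up, showing a six-sided (hexagonal) recess in its top face. Point at its centre, half-way up (40 mm above its foot), z up along its axis. About 0.45 kg.
- medium_socket (a point): Impact socket of dark steel standing upright: a smooth round cylinder 36 mm in diameter and 70 mm tall with a shallow groove near its foot, open end up, showing a six-sided (hexagonal) recess in its top face. Point at its centre, half-way up (35 mm above its foot), z up along its axis. About 0.28 kg.
- small_socket (a point): Impact socket of dark steel standing upright: a smooth round cylinder 26 mm in diameter and 60 mm tall with a shallow groove near its foot, open end up, showing a six-sided (hexagonal) recess in its top face. Point at its centre, half-way up (30 mm above its foot), z up along its axis. About 0.14 kg.
- extension_bar (a point): Dark steel extension bar lying along its own x: round shaft 18 mm thick, 54 mm long in the middle (grip here), at each end a hexagonal collar 22 mm across flats, 35.5 mm long, then on the +x end a 12.7 mm square stub 14 mm long; x from -62.5 to +76.5 mm. Point on the axis at mid-shaft, 11 mm above what the collars rest on. About 0.22 kg. May lie either way round in the cradles.
- plain_sleeve (a point): Look-alike, not part of the set: plain straight tube of dark steel standing upright, 36 mm outside diameter, 66 mm tall, with a round 26 mm bore (no hexagon, no groove). Point at its centre, 33 mm above its foot. Must stay where it stands.
- long_nut (a point): Look-alike, not part of the set: long coupling nut of dark steel standing upright, six-sided on the outside, 36 mm across flats, 60 mm tall, with a round bore. Point at its centre, 30 mm above its foot. Must stay where it stands.
- well_large: Grey plastic block 84 x 84 x 24 mm, fixed in the tray, with a round well (dark floor) of 68 mm diameter, 22 mm wider than its socket (46 mm): the widest of the three. The well is 18 mm deep, its floor 6 mm above the block's underside. Origin at the centre of the underside, on the well's axis, 3 mm above the bench; axes as the tray's. The blocks swap places; centres 92 mm apart.
- well_medium: Grey plastic block 84 x 84 x 24 mm, fixed in the tray, with a round well (dark floor) of 56 mm diameter, 20 mm wider than its socket (36 mm): the middle one of the three. The well is 18 mm deep, its floor 6 mm above the block's underside. Origin at the centre of the underside, on the well's axis, 3 mm above the bench; axes as the tray's. The blocks swap places; centres 92 mm apart.
- well_small: Grey plastic block 84 x 84 x 24 mm, fixed in the tray, with a round well (dark floor) of 46 mm diameter, 20 mm wider than its socket (26 mm): the narrowest of the three. The well is 18 mm deep, its floor 6 mm above the block's underside. Origin at the centre of the underside, on the well's axis, 3 mm above the bench; axes as the tray's. The blocks swap places; centres 92 mm apart.
- tray: Red fixed tray 205 (x) by 290 mm (y), rim 14 mm high. Origin: centre of underside, on the bench; x away from the robot. Well blocks in a row at x = 45, y = -92, 0, 92 mm. Two black U-shaped cradles at x = -55, y = -47 and 47 mm, 8 mm thick, 42 mm wide inside, floor 20, top 34 mm above the bench; the bar lies along y, mid-shaft at x = -55, y = 0, axis 31 mm up. Free finger room between them.
Mind the look-alikes: they are no part of the job. Leave any red look-alike of the part that bears small_socket alone.

How it is judged:
By the outcome, as a careful person would: the job done as asked, in the order asked, and still so for the second after the job is handed in, with the robot touching nothing.
It also fails if it takes over 112 s, if anything falls off the work surface, if the arm or the gripper's body presses on something with over 40 N, if the wrist force passes 120 N, or if a joint passes its speed limit or range.

## Working session

There is one attempt and no reset: what is moved stays moved. The work goes in short steps, Python scripts to look and compute and a tool call to move; the robot and the scene stay as the last step left them, time stands still between calls to the robot, and variables do not carry over. Pictures are saved under pics/ and viewed, about 12 in all and at most 16, crops included, and the job is handed in when it is done.

Besides the shell and the picture viewer there is one more tool, called after ">>>" by a JSON object that holds its "fn" and its "kwargs", one argument or row to a line. jog_arm: Moves the arm, as the interface text tells. Its arguments: {"type":"object","properties":{"rows":{"type":"string"}},"required":["rows"]}

```bash
mkdir -p pics; ls
cat > h.py <<'E'
import numpy as np, cv2
from cell import get_obs, capture, finish_job, pinch_z
def save(c,name,box=None,s=1):
    im=c["color"]
    if box: im=im[box[1]:box[3],box[0]:box[2]]
    if s!=1: im=cv2.resize(im,None,fx=s,fy=s,interpolation=cv2.INTER_CUBIC)
    cv2.imwrite("pics/"+name,im[:,:,::-1])
def ray(c,u,v):
    f=240/np.tan(np.radians(c["vfov"])/2)
    R=np.array(c["R"]);t=np.array(c["t"])
    return -R.T@t, R.T@np.array([(u-c["cx"])/f,(v-c["cy"])/f,1])
def atz(c,u,v,z):
    o,d=ray(c,u,v); return o+d*(z-o[2])/d[2]
def proj(c,X):
    f=240/np.tan(np.radians(c["vfov"])/2)
    p=np.array(c["R"])@np.array(X)+c["t"]; return p[0]/p[2]*f+c["cx"],p[1]/p[2]*f+c["cy"]
def cloud(c):
    f=240/np.tan(np.radians(c["vfov"])/2); z=c["z_map"]
    v,u=np.mgrid[:480,:640]
    P=np.stack([(u-c["cx"])/f*z,(v-c["cy"])/f*z,z],-1)
    W=(P-np.array(c["t"]))@np.array(c["R"]); W[z==0]=np.nan; return W
E
python3 - <<'E'
from h import *
for n in("top","scene"):
    c=capture(n); save(c,n+"0.png"); print(n,c["vfov"],c["cx"],c["cy"],c["R"],c["t"])
    np.savez(n+"0.npz",**c)
print(get_obs(),pinch_z)
E
```

```text
pics
top 54.4416202767956 318.67494374006014 235.26499225662454 [[-2.41663991e-02 -9.99701027e-01 -3.72038813e-03]
 [-9.83271118e-01  2.44409626e-02 -1.80500827e-01]
 [ 1.80537792e-01 -7.03904829e-04 -9.83567796e-01]] [-0.0148578   0.50940175  0.93327742]
scene 51.325220167818095 316.16000204279 242.80777425842916 [[ 0.86018292  0.50987287  0.0107243 ]
 [ 0.43104633 -0.71563841 -0.54960051]
 [-0.27255167  0.47737964 -0.83535876]] [-0.43245901 -0.19135066  1.12304649]
{'t': 0.1, 'joint_pos': array([-1.27080493e+00,  1.16421529e-01,  1.44216726e+00,  1.48235756e-05,
        1.58400709e+00, -3.78066346e-02]), 'dq': array([-0.00176609, -0.00085764, -0.00249186,  0.00012771,  0.00096248,
       -0.00034807]), 'joint_efforts': array([ 3.29578223e-03, -7.22889018e+01, -6.23862863e+01,  7.81867141e-02,
        2.27877090e-02, -6.55371787e-05]), 'position': array([ 0.22364166, -0.63668862,  0.2180095 ]), 'tool_rot': array([-3.14153992e+00,  1.00194335e-03, -1.23299808e+00]), 'force': array([-0.25088518, -0.8226959 , -0.8199436 ]), 'wrist_torque': array([-0.00537819, -0.03565968, -0.01023955]), 'finger_gap': 0.09285663960189261} 0.0188
```

View pics/top0.png

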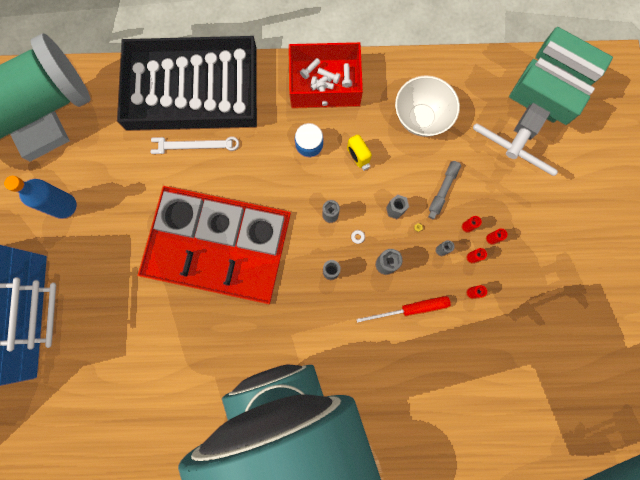

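View pics/scene0.png

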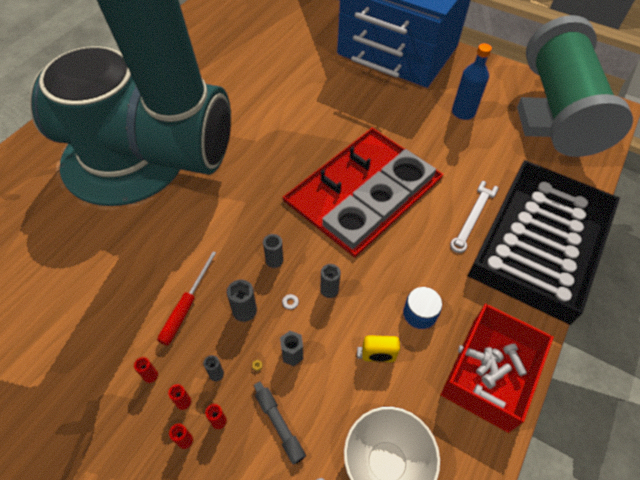

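The top view shows the tray at about (215,245), with the bar at (445,190). There are five upright dark parts, at (331,210), (331,269), (398,206), (389,261) and (445,248), and red look-alikes on the right at (470–500, 222–292). I'll take an enlarged crop of each view to tell them apart.

Run:
```python
from h import *
c=dict(np.load("top0.npz")); save(c,"topcrop.png",(310,150,510,300),4)
c=dict(np.load("scene0.npz")); a=c["color"][220:400,190:360]; cv2.imwrite("pics/scrop.png",cv2.resize(a,None,fx=3.3,fy=3.3,interpolation=cv2.INTER_CUBIC)[:,:,::-1])
c=dict(np.load("top0.npz")); save(c,"tray.png",(130,180,300,305),4.6)
```

```text
(no output)
```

View pics/topcrop.png

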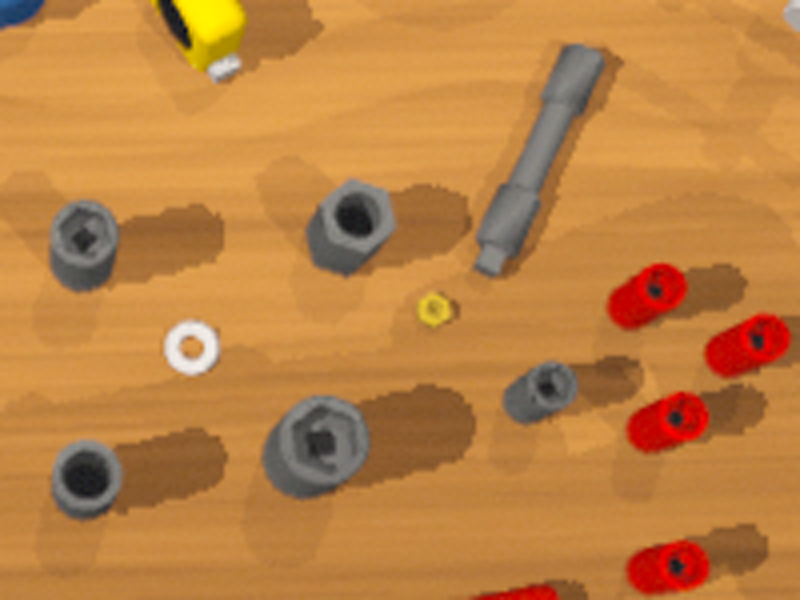

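View pics/scrop.png

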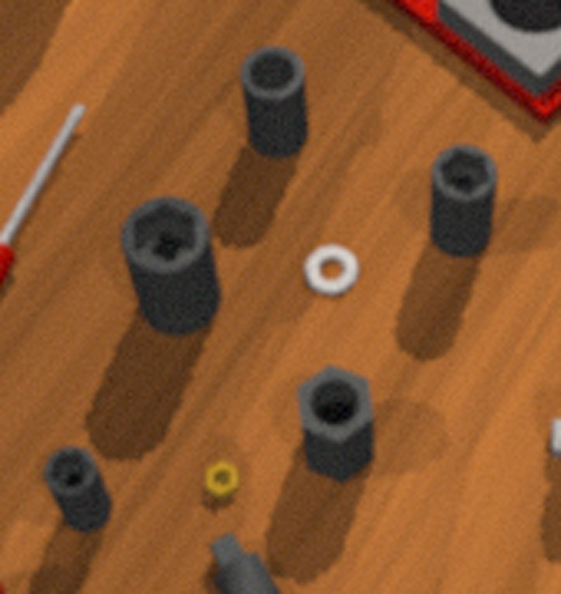

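View pics/tray.png

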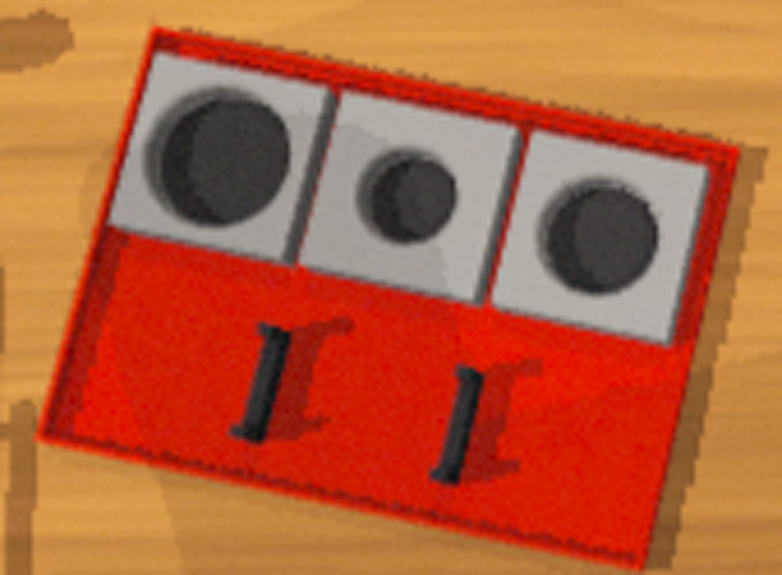

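The medium socket has a hex recess at (331,208). The sleeve at (331,269) has a round bore and the nut at (398,205) is hexagonal outside, so neither is it. The large socket is at (390,260) and the small dark one at (447,246). The wells run left to right large, small, medium. Next I'll measure them.

```bash
cat > meas.py <<'E'
from h import *
def topfit(c,u,v,h,d,r=None):
    W=cloud(c); g=atz(c,u,v,h)
    m=(np.hypot(W[...,0]-g[0],W[...,1]-g[1])<d/2+.008)&(abs(W[...,2]-h)<.006)
    p=W[m][:,:2].astype(np.float32)
    (cx,cy),rr=cv2.minEnclosingCircle(p*1000); return g.round(4),cx,cy,2*rr,len(p),np.median(W[m][:,2])
if __name__=="__main__":
  for n,L in(("top",dict(medium=(330.7,207),large=(390.3,260.3),small=(447.5,246.3),sleeve=(331.5,268),nut=(398.5,203.5))),("scene",dict(medium=(330.4,272.6),large=(240.6,291.5),small=(211.8,362),sleeve=(272.8,242),nut=(291.7,342)))):
    c=dict(np.load(n+"0.npz"))
    for k,(u,v) in L.items():
        h,d=dict(medium=(.07,.036),large=(.08,.046),small=(.06,.026),sleeve=(.066,.036),nut=(.06,.041))[k]
        print(n,k,*topfit(c,u,v,h,d))
  c=dict(np.load("top0.npz")); W=cloud(c)
  print("bench z",np.nanmedian(W[310:330,150:300,2]))
  q=lambda x,y:(x/4.6+130-.4,y/4.6+180-.4)
  for k,p,z in [("wellL rim",(220,157),.027),("wellS",(407,195),.027),("wellM",(600,237),.027),("cr1",(265,383),.034),("cr2",(459,424),.034),("rimTL",(153,30),.014),("rimTR",(738,150),.014),("BL",(42,437),.014),("BR",(643,568),.014)]:
    print(k,atz(c,*q(*p),z).round(4))
  # grey block tops
  m=(abs(W[...,2]-.027)<.005)&(c["color"].max(-1).astype(int)-c["color"].min(-1)<30)
  m[:185]=0;m[275:]=0;m[:,:140]=0;m[:,290:]=0
  print(cv2.minAreaRect((W[m][:,:2]*1000).astype(np.float32)))
  m=(W[...,2]>.004)&(W[...,2]<.06); m[:170]=0;m[310:]=0;m[:,:130]=0;m[:,300:]=0
  print(cv2.minAreaRect((W[m][:,:2]*1000).astype(np.float32)))
  m=(W[...,2]>.006)&(W[...,2]<.03); m[:155]=0;m[220:]=0;m[:,:423]=0;m[:,465:]=0
  p=W[m]; print("bar",len(p),p.mean(0),cv2.minAreaRect((p[:,:2]*1000).astype(np.float32)))
  for n,x,y in[("A",582,57),("B",488,262),("waist1",555,110),("waist2",520,188)]: print(n,atz(c,x/4+309.6,y/4+149.6,.02).round(4))
E
python3 meas.py
```

```text
top medium [ 0.5634 -0.0537  0.07  ] 561.6292114257812 -53.3638916015625 36.10460662841797 119 0.06976046656181452
top large [ 0.4481 -0.1697  0.08  ] 449.52362060546875 -169.9138946533203 45.92972946166992 205 0.07949838268733456
top small [ 0.4767 -0.2919  0.06  ] 477.6941223144531 -292.4861755371094 26.64280891418457 68 0.059201463186675976
top sleeve [ 0.4371 -0.0517  0.066 ] 436.4677429199219 -51.00600051879883 35.78377151489258 120 0.06608344553251277
top nut [ 0.5698 -0.1961  0.06  ] 569.12158203125 -196.78929138183594 40.5590705871582 167 0.060499039552891994
scene medium [ 0.5639 -0.0552  0.07  ] 563.215576171875 -52.97342300415039 37.175758361816406 174 0.06918770082625782
scene large [ 0.4537 -0.1714  0.08  ] 451.3582763671875 -170.55690002441406 46.63404846191406 291 0.07962033698135969
scene small [ 0.4801 -0.2919  0.06  ] 478.8099670410156 -292.46533203125 26.347501754760742 117 0.05897995858103769
scene sleeve [ 0.4392 -0.0514  0.066 ] 437.46240234375 -51.640228271484375 38.42371368408203 174 0.06596059661458498
scene nut [ 0.5721 -0.1972  0.06  ] 571.7000122070312 -197.12677001953125 40.963462829589844 277 0.06022822987929232
bench z 0.00019994210764310685
wellL rim [0.5674 0.2769 0.027 ]
wellS [0.5469 0.1886 0.027 ]
wellM [0.5246 0.0982 0.027 ]
cr1 [0.459  0.2508 0.034 ]
cr2 [0.438  0.1618 0.034 ]
rimTL [0.6341 0.3151 0.014 ]
rimTR [0.5677 0.0341 0.014 ]
BL [0.4388 0.3597 0.014 ]
BR [0.3717 0.0804 0.014 ]
((507.2382507324219, 198.41708374023438), (269.5476989746094, 165.93057250976562), 76.5296859741211)
((517.2252197265625, 203.3912353515625), (377.4514465332031, 309.3363952636719), 88.60556030273438)
bar 608 [ 0.61056284 -0.30460295  0.01863202] ((609.2833862304688, -305.2251892089844), (26.027029037475586, 139.11215209960938), 62.64694595336914)
A [ 0.6671 -0.3336  0.02  ]
B [ 0.5521 -0.2737  0.02  ]
waist1 [ 0.637  -0.3164  0.02  ]
waist2 [ 0.5931 -0.2939  0.02  ]
```

```bash
cat > go.py <<'E'
import sys; from h import *
from scipy.spatial.transform import Rotation as Ro
def go(x,y,z,yaw):
    o=get_obs(); T=Ro.from_euler("xyz",o["tool_rot"]); G=Ro.from_euler("xyz",[np.pi,0,yaw])
    print("shift cm",(T.inv().apply(np.array([x,y,z])-o["position"])*100).round(2),"rv",(T.inv()*G).as_rotvec().round(3),"pos",o["position"].round(4),"F",o["force"].round(1),"t",round(o["t"],2),"gap",round(o["finger_gap"],4),"rot",o["tool_rot"].round(3))
if __name__=="__main__":
    a=list(map(float,sys.argv[1:]))
    for i in range(0,len(a),4): go(*a[i:i+4])
E
python3 go.py .4504 -.1702 .15 -1.233  .4504 -.1702 .036 -1.233
python3 - <<'E'
from h import *
for n in("top","scene"):
  c=dict(np.load(n+"0.npz")); W=cloud(c); 
  x=np.array([.973,-.231]);o=np.array([.5031,.1973]);y=np.array([.231,.973])
  a=(W[...,:2]-o)@x;b=(W[...,:2]-o)@y;z=W[...,2]
  m=(abs(a+.055)<.035)&(abs(b)<.07)&(z>.012)&(z<.04)
  for s in(-1,1):
    k=m&(b*s>0); print(n,"cradle",s,k.sum(),a[k].min(),a[k].max(),np.median(b[k]))
  m=(abs(z-.014)<.004)&(c["color"][...,0]>90)&(c["color"][...,1]<60)&(abs(a)<.12)&(abs(b)<.16)
  print("rim",m.sum(),np.percentile(a[m],[1,99]),np.percentile(b[m],[1,99]))
  m=(abs(z-.027)<.003)&(abs(b)<.16)&(abs(a-.045)<.06)
  print("blocks",np.percentile(a[m],[.5,99.5]),np.percentile(b[m],[.5,99.5]))
  m=(W[...,2]>.055)&(W[...,2]<.075)&(c["color"][...,0]>120)&(c["color"][...,1]<60)
  q,l,st,ce=cv2.connectedComponentsWithStats(m.astype(np.uint8))
  print([ (W[l==i].mean(0)).round(3).tolist() for i in range(1,q) if st[i][4]>15])
E
```

```text
shift cm [-36.49 -36.85   6.84] rv [-0.     0.001  0.   ] pos [ 0.2236 -0.6367  0.218 ] F [-0.3 -0.8 -0.8] t 0.1 gap 0.0929 rot [-3.142e+00  1.000e-03 -1.233e+00]
shift cm [-36.48 -36.85  18.24] rv [-0.     0.001  0.   ] pos [ 0.2236 -0.6367  0.218 ] F [-0.3 -0.8 -0.8] t 0.1 gap 0.0929 rot [-3.142e+00  1.000e-03 -1.233e+00]
top cradle -1 125 -0.08266676888996428 -0.028620823892609837 -0.045808237991602725
top cradle 1 134 -0.08263631889210102 -0.028965537636214782 0.04686897096367322
rim 584 [-0.101757    0.10178255] [-0.14336885  0.14552666]
blocks [0.00232186 0.08611665] [-0.13180479  0.13477024]
[[0.876, -0.051, 0.066], [0.527, -0.352, 0.059], [0.499, -0.403, 0.059], [0.46, -0.357, 0.059], [0.384, -0.351, 0.059]]
scene cradle -1 162 -0.0812695889095987 -0.025820780475081163 -0.04689480576379892
scene cradle 1 160 -0.08257583567321074 -0.025939895679216066 0.04701485330864971
rim 741 [-0.10217101  0.10375658] [-0.14358402  0.14623157]
blocks [0.00338844 0.08796705] [-0.13206335  0.1358935 ]
[[0.88, -0.054, 0.069], [0.386, -0.353, 0.059], [0.461, -0.359, 0.059], [0.53, -0.354, 0.06], [0.502, -0.404, 0.059]]
```

>>> {"fn": "jog_arm", "kwargs": {
  "rows": "-36.5 -36.9 6.8 0 0 0 1; -36.5 -36.9 6.8 0 0 0 1; -36.5 -36.9 6.8 0 0 0 1; -36.5 -36.9 6.8 0 0 0 1; -36.5 -36.9 6.8 0 0 0 1; -36.5 -36.9 6.8 0 0 0 1; -36.5 -36.9 6.8 0 0 0 1; -36.5 -36.9 6.8 0 0 0 1; -36.5 -36.9 6.8 0 0 0 1; -36.5 -36.9 6.8 0 0 0 1; -36.5 -36.9 6.8 0 0 0 1; -36.5 -36.9 6.8 0 0 0 1"
}}

```text
t: 1.6
position: [0.4506, -0.1711, 0.1507]
tool_rot: [3.142, -0.0, -1.234]
force: [-0.8, 0.7, 0.6]
finger_gap: 0.0933
```

```bash
python3 go.py .4504 -.1702 .036 -1.233
```

```text
shift cm [-0.09 -0.02 11.47] rv [ 0.    -0.    -0.001] pos [ 0.4506 -0.1711  0.1507] F [-0.8  0.7  0.6] t 1.6 gap 0.0933 rot [ 3.142 -0.    -1.234]
```

>>> {"fn": "jog_arm", "kwargs": {
  "rows": "-0.1 0 6 0 0 0 1; -0.1 0 11.4 0 0 0 1; -0.1 0 11.4 0 0 0 1; -0.1 0 11.4 0 0 0 -1; -0.1 0 11.4 0 0 0 -1; -0.1 0 11.4 0 0 0 -1; -0.1 0 11.4 0 0 0 -1; -0.1 0 11.4 0 0 0 -1; -0.1 0 11.4 0 0 0 -1; -0.1 0 11.4 0 0 0 -1"
}}

```text
t: 2.85
position: [0.4508, -0.1695, 0.037]
tool_rot: [-3.141, -0.001, -1.233]
force: [0.0, -2.8, 3.2]
finger_gap: 0.0458
```

```bash
python3 go.py .4504 -.1702 .15 -1.233  .568 .2775 .15 -1.233
```

```text
shift cm [  0.07   0.06 -11.3 ] rv [-0.    -0.001  0.   ] pos [ 0.4508 -0.1695  0.037 ] F [ 0.  -2.8  3.2] t 2.85 gap 0.0458 rot [-3.141e+00 -1.000e-03 -1.233e+00]
shift cm [-38.28 -25.88 -11.32] rv [-0.    -0.001  0.   ] pos [ 0.4508 -0.1695  0.037 ] F [ 0.  -2.8  3.2] t 2.85 gap 0.0458 rot [-3.141e+00 -1.000e-03 -1.233e+00]
```

>>> {"fn": "jog_arm", "kwargs": {
  "rows": "0 0 -4 0 0 0 -1; 0 0 -9 0 0 0 -1; -4 -2.6 -11.3 0 0 0 -1; -8.4 -5.6 -11.3 0 0 0 -1; -12.8 -8.6 -11.3 0 0 0 -1; -17.2 -11.6 -11.3 0 0 0 -1; -21.6 -14.6 -11.3 0 0 0 -1; -26 -17.6 -11.3 0 0 0 -1; -30.4 -20.6 -11.3 0 0 0 -1; -34.6 -23.5 -11.3 0 0 0 -1; -37.5 -25.3 -11.3 0 0 0 -1; -38.3 -25.9 -11.3 0 0 0 -1"
}}

```text
t: 4.35
position: [0.5674, 0.2795, 0.1481]
tool_rot: [3.139, 0.0, -1.231]
force: [0.4, -0.5, -5.6]
finger_gap: 0.0455
```

```bash
python3 go.py .568 .2775 .048 -1.233
python3 - <<'E'
from h import *
c=capture("top"); save(c,"p6.png",(130,160,330,310),4)
E
```

```text
shift cm [ 0.21 -0.02 10.01] rv [0.003 0.    0.002] pos [0.5674 0.2795 0.1481] F [ 0.4 -0.5 -5.6] t 4.35 gap 0.0455 rot [ 3.139  0.    -1.231]
```

View pics/p6.png

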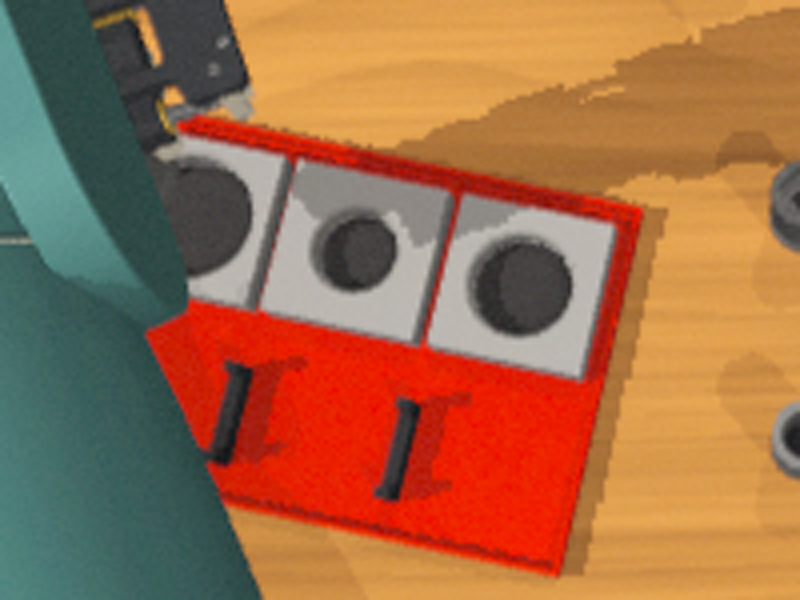

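The arm hides the large well at crop position (200,215), but nothing looks disturbed. Lowering the socket.

>>> {"fn": "jog_arm", "kwargs": {
  "rows": "0.1 0 3 0 0 0 -1; 0.1 0 6 0 0 0 -1; 0.1 0 8.5 0 0 0 -1; 0.1 0 9.8 0 0 0 -1; 0.1 0 10.0 0 0 0 -1; 0.1 0 10.0 0 0 0 -1"
}}

```text
t: 5.15
position: [0.5687, 0.2769, 0.0506]
tool_rot: [-3.141, 0.0, -1.233]
force: [1.0, 0.7, -4.8]
finger_gap: 0.0457
```

```bash
python3 go.py .568 .2775 .046 -1.233
```

```text
shift cm [-0.08  0.05  0.46] rv [-0.001  0.    -0.   ] pos [0.5687 0.2769 0.0506] F [ 1.   0.7 -4.8] t 5.15 gap 0.0457 rot [-3.141  0.    -1.233]
```

>>> {"fn": "jog_arm", "kwargs": {
  "rows": "0 0 0.3 0 0 0 -1; 0 0 0.4 0 0 0 -1; 0 0 0.4 0 0 0 -1; 0 0 0.4 0 0 0 -1"
}}

```text
t: 5.65
position: [0.5685, 0.2771, 0.046]
tool_rot: [-3.141, 0.0, -1.233]
force: [0.2, -0.7, -1.9]
finger_gap: 0.046
```

>>> {"fn": "jog_arm", "kwargs": {
  "rows": "0 0 0 0 0 0 0.5; 0 0 0 0 0 0 0.5; 0 0 0 0 0 0 0.5; 0 0 -5 0 0 0 1; 0 0 -10 0 0 0 1; 0 0 -10 0 0 0 1"
}}

```text
t: 6.4
position: [0.5698, 0.2777, 0.1504]
tool_rot: [-3.135, 0.001, -1.233]
force: [0.0, 0.6, -0.4]
finger_gap: 0.0915
```

```bash
python3 go.py .5624 -.0532 .14 -1.233
```

```text
shift cm [30.97 11.68  0.94] rv [-0.007  0.001  0.   ] pos [0.5698 0.2777 0.1504] F [ 0.   0.6 -0.4] t 6.4 gap 0.0915 rot [-3.135e+00  1.000e-03 -1.233e+00]
```

>>> {"fn": "jog_arm", "kwargs": {
  "rows": "31 11.7 0.9 0 0 0 1; 31 11.7 0.9 0 0 0 1; 31 11.7 0.9 0 0 0 1; 31 11.7 0.9 0 0 0 1; 31 11.7 0.9 0 0 0 1; 31 11.7 0.9 0 0 0 1; 31 11.7 0.9 0 0 0 1; 31 11.7 0.9 0 0 0 1; 31 11.7 0.9 0 0 0 1"
}}

```text
t: 7.52
position: [0.5608, -0.053, 0.1366]
tool_rot: [3.142, 0.0, -1.231]
force: [0.4, 0.1, 0.1]
finger_gap: 0.093
```

```bash
python3 go.py .5624 -.0532 .031 -1.233
python3 - <<'E'
from meas import *
c=capture("top"); save(c,"p7.png",(130,160,330,310),4)
W=cloud(c)
m=(W[...,2]>.075)&(W[...,2]<.1)&(np.hypot(W[...,0]-.568,W[...,1]-.2775)<.035)
print(m.sum(),cv2.minEnclosingCircle((W[m][:,:2]*1000).astype(np.float32)),np.median(W[m][:,2]))
E
```

```text
shift cm [ 0.08 -0.14 10.56] rv [0.    0.    0.002] pos [ 0.5608 -0.053   0.1366] F [0.4 0.1 0.1] t 7.53 gap 0.093 rot [ 3.142  0.    -1.231]
302 ((566.0038452148438, 276.0085754394531), 23.337461471557617) 0.08700549739856447
```

View pics/p7.png

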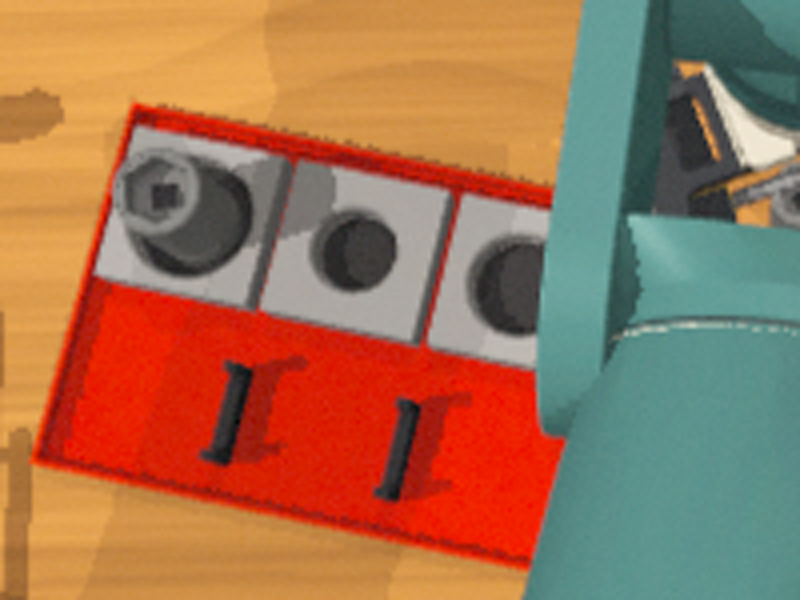

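The large socket stands in the large well, its top at crop (160,193) and 87 mm up (expected 89). Next, the medium socket.

>>> {"fn": "jog_arm", "kwargs": {
  "rows": "0 -0.1 6 0 0 0 1; 0 -0.1 10.5 0 0 0 1; 0 -0.1 10.5 0 0 0 1; 0 -0.1 10.5 0 0 0 -1; 0 -0.1 10.5 0 0 0 -1; 0 -0.1 10.5 0 0 0 -1; 0 -0.1 10.5 0 0 0 -1; 0 -0.1 10.5 0 0 0 -1; 0 -0.1 10.5 0 0 0 -1; 0 -0.1 10.5 0 0 0 -1; 0 -0.1 10.5 0 0 0 -1"
}}

```text
t: 8.95
position: [0.5616, -0.0539, 0.0316]
tool_rot: [3.142, 0.0, -1.233]
force: [-0.5, -0.4, 0.8]
finger_gap: 0.0356
```

```bash
python3 go.py .526 .098 .11 -1.233
```

```text
shift cm [-15.52  -1.68  -7.84] rv [ 0.  0. -0.] pos [ 0.5616 -0.0539  0.0316] F [-0.5 -0.4  0.8] t 8.95 gap 0.0356 rot [ 3.142  0.    -1.233]
```

>>> {"fn": "jog_arm", "kwargs": {
  "rows": "0 0 -4 0 0 0 -1; -1 0 -7 0 0 0 -1; -4 -0.5 -7.8 0 0 0 -1; -8 -0.9 -7.8 0 0 0 -1; -12 -1.3 -7.8 0 0 0 -1; -14.8 -1.6 -7.8 0 0 0 -1; -15.5 -1.7 -7.8 0 0 0 -1; -15.5 -1.7 -7.8 0 0 0 -1; -15.5 -1.7 -7.8 0 0 0 -1"
}}

```text
t: 10.07
position: [0.5264, 0.0971, 0.1095]
tool_rot: [3.141, -0.0, -1.234]
force: [-0.2, -0.3, -2.5]
finger_gap: 0.0356
```

```bash
python3 go.py .526 .098 .0406 -1.233
```

```text
shift cm [-0.1   0.01  6.89] rv [ 0.    -0.    -0.001] pos [0.5264 0.0971 0.1095] F [-0.2 -0.3 -2.5] t 10.07 gap 0.0356 rot [ 3.141 -0.    -1.234]
```

>>> {"fn": "jog_arm", "kwargs": {
  "rows": "-0.1 0 3 0 0 0 -1; -0.1 0 5.5 0 0 0 -1; -0.1 0 6.5 0 0 0 -1; -0.1 0 6.85 0 0 0 -1; -0.1 0 6.85 0 0 0 -1; -0.1 0 6.85 0 0 0 -1"
}}

```text
t: 10.82
position: [0.5264, 0.0989, 0.0421]
tool_rot: [-3.14, -0.0, -1.233]
force: [0.3, 0.1, -2.7]
finger_gap: 0.0354
```

>>> {"fn": "jog_arm", "kwargs": {
  "rows": "0 0 0.1 0 0 0 -1; 0 0 0.1 0 0 0 -1; 0 0 0.1 0 0 0 -1"
}}

```text
t: 11.2
position: [0.5262, 0.099, 0.0406]
tool_rot: [-3.141, -0.0, -1.233]
force: [-0.9, 0.1, 2.2]
finger_gap: 0.0357
```

>>> {"fn": "jog_arm", "kwargs": {
  "rows": "0 0 0 0 0 0 0.3; 0 0 0 0 0 0 0.3; 0 0 0 0 0 0 0.3; 0 0 -5 0 0 0 0.3; 0 0 -10 0 0 0 0.3; 0 0 -10 0 0 0 0.3"
}}

```text
t: 11.95
position: [0.5275, 0.0991, 0.1443]
tool_rot: [-3.136, -0.001, -1.233]
force: [0.9, 0.6, -0.4]
finger_gap: 0.0604
```

```bash
python3 go.py .4783 -.2925 .13 0
```

```text
shift cm [35.32 17.63  1.37] rv [-0.005 -0.005 -1.233] pos [0.5275 0.0991 0.1443] F [ 0.9  0.6 -0.4] t 11.95 gap 0.0604 rot [-3.136e+00 -1.000e-03 -1.233e+00]
```

>>> {"fn": "jog_arm", "kwargs": {
  "rows": "35.3 17.6 1.4 0 0 -1.233 0; 35.3 17.6 1.4 0 0 -1.233 0; 35.3 17.6 1.4 0 0 -1.233 0; 35.3 17.6 1.4 0 0 -1.233 0; 35.3 17.6 1.4 0 0 -1.233 0; 35.3 17.6 1.4 0 0 -1.233 0; 35.3 17.6 1.4 0 0 -1.233 0; 35.3 17.6 1.4 0 0 -1.233 0; 35.3 17.6 1.4 0 0 -1.233 0; 35.3 17.6 1.4 0 0 -1.233 0; 35.3 17.6 1.4 0 0 -1.233 0"
}}

```text
t: 13.32
position: [0.4771, -0.2918, 0.1261]
tool_rot: [-3.142, -0.0, 0.0]
force: [0.0, 0.0, 0.6]
finger_gap: 0.0465
```

```bash
python3 go.py .4783 -.2925 .023 0
python3 - <<'E'
from h import *
c=capture("scene"); save(c,"p8.png")
c=capture("top"); W=cloud(c)
for x,y,z in((.568,.2775,.089),(.526,.098,.079),(.437,-.0515,.066),(.570,-.197,.06)):
  m=(abs(W[...,2]-z)<.008)&(np.hypot(W[...,0]-x,W[...,1]-y)<.035)
  if m.sum(): print(m.sum(),cv2.minEnclosingCircle((W[m][:,:2]*1000).astype(np.float32)),np.median(W[m][:,2]))
E
```

```text
shift cm [ 0.12  0.07 10.31] rv [-0. -0.  0.] pos [ 0.4771 -0.2918  0.1261] F [0.  0.  0.6] t 13.32 gap 0.0465 rot [-3.142 -0.     0.   ]
229 ((566.5834350585938, 276.5578918457031), 23.61149787902832) 0.08818320055701598
128 ((525.8650512695312, 99.55767822265625), 18.032146453857422) 0.07783528057218686
125 ((436.2136535644531, -51.096126556396484), 17.792390823364258) 0.06598316559196889
181 ((569.322509765625, -196.68017578125), 20.412912368774414) 0.05998237673995215
```

View pics/p8.png

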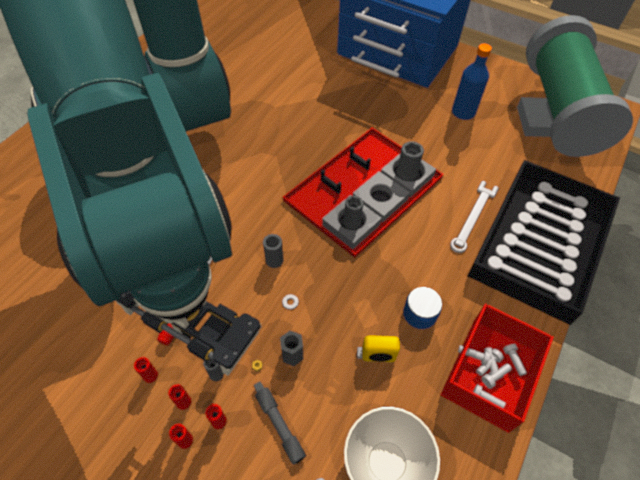

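Large (410,160) and medium (352,210) are seated, and the look-alikes haven't moved. The gripper is over the small socket at (213,365), clear of the red ones. Picking it up.

>>> {"fn": "jog_arm", "kwargs": {
  "rows": "0.1 0.1 5 0 0 0 0; 0.1 0.1 10.3 0 0 0 0; 0.1 0.1 10.3 0 0 0 0; 0.1 0.1 10.3 0 0 0 -1; 0.1 0.1 10.3 0 0 0 -1; 0.1 0.1 10.3 0 0 0 -1; 0.1 0.1 10.3 0 0 0 -1; 0.1 0.1 10.3 0 0 0 -1; 0.1 0.1 10.3 0 0 0 -1"
}}

```text
t: 14.55
position: [0.4788, -0.2941, 0.0252]
tool_rot: [3.14, -0.002, -0.0]
force: [-1.6, 0.5, 8.6]
finger_gap: 0.0255
```

```bash
python3 go.py .5472 .188 .13 0
```

```text
shift cm [  6.87 -48.19 -10.54] rv [ 0.002 -0.002 -0.   ] pos [ 0.4788 -0.2941  0.0252] F [-1.6  0.5  8.6] t 14.55 gap 0.0255 rot [ 3.14e+00 -2.00e-03 -0.00e+00]
```

>>> {"fn": "jog_arm", "kwargs": {
  "rows": "0 0 -1 0 0 0 -1; 0 0 -3 0 0 0 -1; 0 0 -3 0 0 0 -1; 0 0 -3 0 0 0 -1"
}}

```text
t: 15.05
position: [0.4779, -0.2935, 0.0532]
tool_rot: [3.141, -0.0, -0.0]
force: [-0.4, -0.5, -1.9]
finger_gap: 0.0254
```

```bash
python3 go.py .5472 .188 .13 0
python3 - <<'E'
from h import *
c=capture("scene"); save(c,"p9.png",(110,280,330,450),3.5)
E
```

```text
shift cm [  6.94 -48.15  -7.68] rv [ 0. -0. -0.] pos [ 0.4779 -0.2935  0.0532] F [-0.4 -0.5 -1.9] t 15.05 gap 0.0254 rot [ 3.141 -0.    -0.   ]
```

View pics/p9.png

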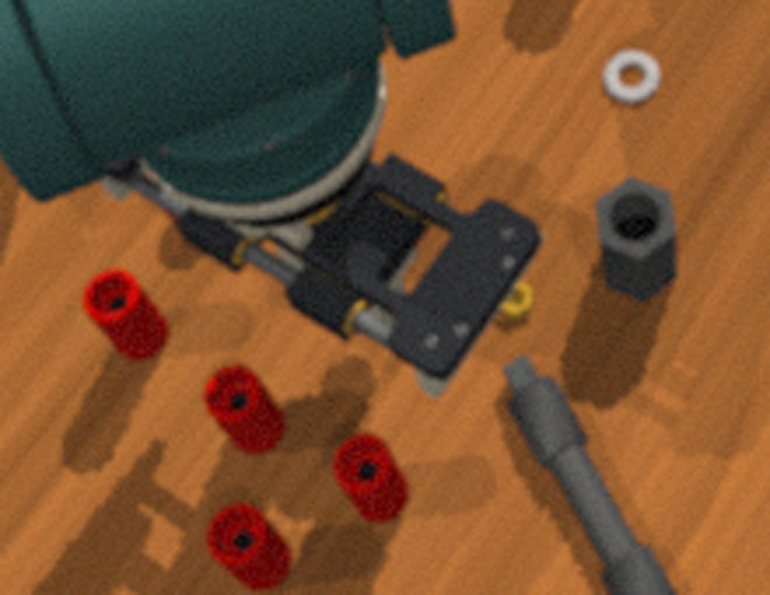

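The small socket is held, and the reds, nut and bar are undisturbed. Carrying it to the middle well.

>>> {"fn": "jog_arm", "kwargs": {
  "rows": "0 0 -4 0 0 0 -1; 0 -1 -7.5 0 0 0 -1; 0.5 -4 -8 0 0 0 -1; 1.2 -9 -8 0 0 0 -1; 2 -14 -8 0 0 0 -1; 2.7 -19 -8 0 0 0 -1; 3.5 -24 -8 0 0 0 -1; 4.2 -29 -8 0 0 0 -1; 5 -34 -8 0 0 0 -1; 5.7 -39 -8 0 0 0 -1; 6.4 -44 -8 0 0 0 -1; 6.8 -47 -8 0 0 0 -1"
}}

```text
t: 16.6
position: [0.5456, 0.1786, 0.1323]
tool_rot: [3.141, 0.001, 0.001]
force: [1.0, -0.4, -1.3]
finger_gap: 0.0256
```

>>> {"fn": "jog_arm", "kwargs": {
  "rows": "0.1 -1.1 0 0 0 0 -1; 0.1 -1.1 0 0 0 0 -1; 0.1 -1.1 0 0 0 0 -1"
}}

```text
t: 16.98
position: [0.5468, 0.1865, 0.133]
tool_rot: [3.141, 0.0, -0.001]
force: [0.0, -0.6, -0.8]
finger_gap: 0.0256
```

```bash
python3 go.py .5472 .188 .033 0
```

```text
shift cm [ 0.04 -0.15 10.  ] rv [ 0.     0.    -0.001] pos [0.5468 0.1865 0.133 ] F [ 0.  -0.6 -0.8] t 16.98 gap 0.0256 rot [ 3.141e+00  0.000e+00 -1.000e-03]
```

>>> {"fn": "jog_arm", "kwargs": {
  "rows": "0 -0.15 4 0 0 0 -1; 0 -0.15 7.5 0 0 0 -1; 0 -0.15 9.3 0 0 0 -1; 0 -0.15 9.7 0 0 0 -1; 0 -0.15 9.7 0 0 0 -1; 0 -0.15 9.7 0 0 0 -1; 0 -0.15 9.7 0 0 0 -1"
}}

```text
t: 17.85
position: [0.5472, 0.1891, 0.037]
tool_rot: [-3.141, -0.001, 0.0]
force: [0.9, 0.5, -1.8]
finger_gap: 0.0254
```

>>> {"fn": "jog_arm", "kwargs": {
  "rows": "0 0 0.15 0 0 0 -1; 0 0 0.15 0 0 0 -1; 0 0 0.15 0 0 0 -1"
}}

```text
t: 18.23
position: [0.5469, 0.189, 0.0346]
tool_rot: [3.142, 0.0, -0.0]
force: [0.1, -0.1, -0.2]
finger_gap: 0.0254
```

>>> {"fn": "jog_arm", "kwargs": {
  "rows": "0 0 0.15 0 0 0 -1; 0 0 0.15 0 0 0 -1; 0 0 0.15 0 0 0 -1"
}}

```text
t: 18.6
position: [0.5471, 0.1891, 0.0342]
tool_rot: [-3.141, -0.0, 0.0]
force: [-5.6, -0.4, 9.9]
finger_gap: 0.0254
```

>>> {"fn": "jog_arm", "kwargs": {
  "rows": "0 0 0 0 0 0 0; 0 0 0 0 0 0 0; 0 0 0 0 0 0 0; 0 0 -5 0 0 0 0; 0 0 -10 0 0 0 0; 0 0 -10 0 0 0 0"
}}

```text
t: 19.35
position: [0.5484, 0.1895, 0.1374]
tool_rot: [-3.14, -0.006, 0.0]
force: [0.1, 0.0, 0.1]
finger_gap: 0.0466
```

```bash
python3 go.py .6155 -.3075 .12 1.093
```

```text
shift cm [ 6.7  49.7   1.69] rv [ 0.002 -0.006 -1.093] pos [0.5484 0.1895 0.1374] F [0.1 0.  0.1] t 19.35 gap 0.0466 rot [-3.14  -0.006  0.   ]
```

>>> {"fn": "jog_arm", "kwargs": {
  "rows": "6.7 49.7 1.7 0 0 -1.093 0; 6.7 49.7 1.7 0 0 -1.093 0; 6.7 49.7 1.7 0 0 -1.093 0; 6.7 49.7 1.7 0 0 -1.093 0; 6.7 49.7 1.7 0 0 -1.093 0; 6.7 49.7 1.7 0 0 -1.093 0; 6.7 49.7 1.7 0 0 -1.093 0; 6.7 49.7 1.7 0 0 -1.093 0; 6.7 49.7 1.7 0 0 -1.093 0; 6.7 49.7 1.7 0 0 -1.093 0; 6.7 49.7 1.7 0 0 -1.093 0; 6.7 49.7 1.7 0 0 -1.093 0"
}}

```text
t: 20.85
position: [0.614, -0.3067, 0.1163]
tool_rot: [3.141, -0.0, 1.094]
force: [0.3, 0.2, 0.2]
finger_gap: 0.0462
```

```bash
python3 go.py .6155 -.3075 .004 1.093
python3 - <<'E'
from h import *
c=capture("top"); save(c,"p10.png",(130,150,530,450-0),2)
W=cloud(c)
for x,y,z in((.568,.2775,.089),(.526,.098,.079),(.5472,.189,.069)):
  m=(abs(W[...,2]-z)<.008)&(np.hypot(W[...,0]-x,W[...,1]-y)<.035)
  if m.sum(): print(m.sum(),cv2.minEnclosingCircle((W[m][:,:2]*1000).astype(np.float32)),np.median(W[m][:,2]))
E
```

```text
shift cm [-1.000e-02  1.700e-01  1.123e+01] rv [ 0.    -0.     0.001] pos [ 0.614  -0.3067  0.1163] F [0.3 0.2 0.2] t 20.85 gap 0.0462 rot [ 3.141 -0.     1.094]
228 ((566.007568359375, 276.7655944824219), 23.47748565673828) 0.08788550750758681
132 ((525.7154541015625, 99.24740600585938), 18.112016677856445) 0.07785947311957533
76 ((544.7050170898438, 190.10430908203125), 13.170454025268555) 0.06718290425533666
```

View pics/p10.png

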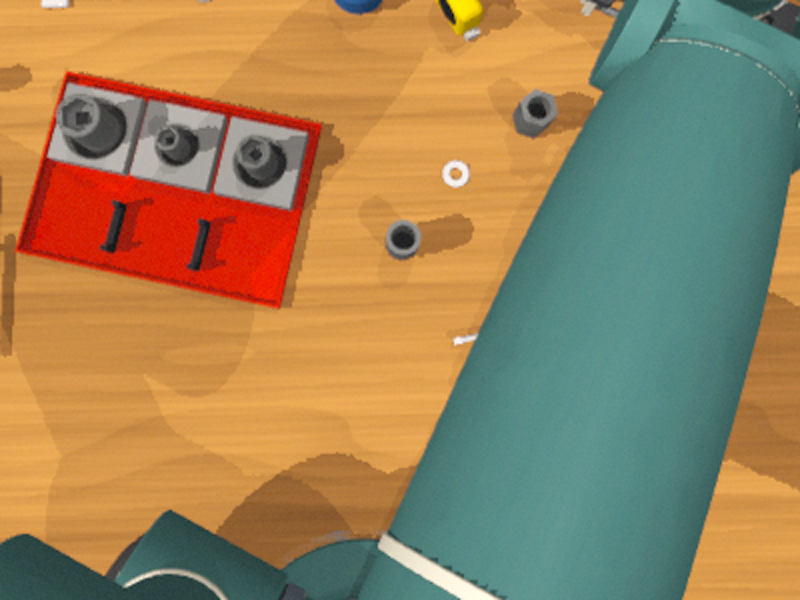

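All three sockets stand upright in their own wells: crop (80,118) large, (168,138) small, (252,153) medium. The look-alikes are in place. Now grasping the bar.

>>> {"fn": "jog_arm", "kwargs": {
  "rows": "0 0.1 6 0 0 0 0; 0 0.1 10 0 0 0 0; 0 0.1 10.9 0 0 0 0; 0 0.1 11 0 0 0 0; 0 0.1 11 0 0 0 -1; 0 0.1 11 0 0 0 -1; 0 0.1 11 0 0 0 -1; 0 0.1 11 0 0 0 -1; 0 0.1 11 0 0 0 -1; 0 0.1 11 0 0 0 -1; 0 0.1 11 0 0 0 -1"
}}

```text
t: 22.28
position: [0.6151, -0.3085, 0.0069]
tool_rot: [3.141, -0.0, 1.093]
force: [-1.6, 1.8, 5.6]
finger_gap: 0.017
```

```bash
python3 go.py .45 .211 .13 -.232
```

```text
shift cm [ 38.54 -38.54 -12.34] rv [ 1.000e-03 -1.000e-03  1.325e+00] pos [ 0.6151 -0.3085  0.0069] F [-1.6  1.8  5.6] t 22.27 gap 0.017 rot [ 3.141 -0.     1.093]
```

>>> {"fn": "jog_arm", "kwargs": {
  "rows": "0 0 -3 0 0 0 -1; 0 0 -7 0 0 0 -1; 0 0 -11 0 0 0 -1; 2.5 -2.5 -12.3 0 0 0.15 -1; 6 -6 -12.3 0 0 0.32 -1; 9.5 -9.5 -12.3 0 0 0.48 -1; 13 -13 -12.3 0 0 0.64 -1; 16.5 -16.5 -12.3 0 0 0.8 -1; 20 -20 -12.3 0 0 0.96 -1; 23.5 -23.5 -12.3 0 0 1.12 -1; 27 -27 -12.3 0 0 1.28 -1; 30 -30 -12.3 0 0 1.325 -1"
}}

```text
t: 23.78
position: [0.4854, 0.0973, 0.129]
tool_rot: [3.141, 0.0, -0.235]
force: [0.3, 0.8, -2.2]
finger_gap: 0.0172
```

```bash
python3 go.py .45 .211 .13 -.232
```

```text
shift cm [ -6.09 -10.23  -0.1 ] rv [ 0.     0.    -0.003] pos [0.4854 0.0973 0.129 ] F [ 0.3  0.8 -2.2] t 23.77 gap 0.0172 rot [ 3.141  0.    -0.235]
```

>>> {"fn": "jog_arm", "kwargs": {
  "rows": "-2 -3.5 0 0 0 0 -1; -4 -7 0 0 0 0 -1; -5.8 -9.8 0 0 0 0 -1; -6.1 -10.2 0 0 0 0 -1; -6.1 -10.2 0 0 0 0 -1; -6.1 -10.2 0 0 0 0 -1"
}}

```text
t: 24.52
position: [0.4507, 0.2084, 0.1291]
tool_rot: [3.141, -0.0, -0.233]
force: [-0.0, -0.2, -2.3]
finger_gap: 0.0171
```

```bash
python3 go.py .45 .211 .027 -.232
python3 - <<'E'
from h import *
c=capture("scene"); save(c,"p11.png",(240,90,480,270),3.3)
E
```

```text
shift cm [-0.12 -0.24 10.21] rv [ 0.    -0.    -0.001] pos [0.4507 0.2084 0.1291] F [-0.  -0.2 -2.3] t 24.52 gap 0.0171 rot [ 3.141 -0.    -0.233]
```

View pics/p11.png

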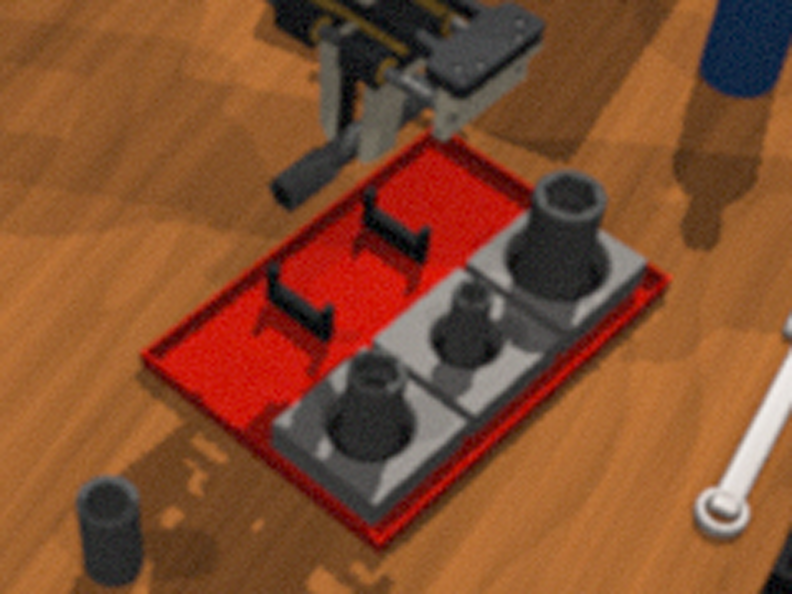

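The bar hangs level and lined up over the cradles. The grey part of the gripper at (480,100) worries me, so I'll check how low it sits before descending next to the small socket.

Run:
```python
from h import *
c=capture("scene"); W=cloud(c); 
for x,y in((335,135),(345,120),(375,155),(385,115),(440,130),(450,110),(475,115),(520,75),(485,45),(300,185)):
  u,v=int(x/3.3+240),int(y/3.3+90); print((x,y),W[v,u].round(3))
```

```text
(335, 135) [0.437 0.204 0.135]
(345, 120) [0.442 0.207 0.145]
(375, 155) [0.468 0.196 0.142]
(385, 115) [0.472 0.196 0.174]
(440, 130) [0.523 0.155 0.221]
(450, 110) [0.527 0.155 0.237]
(475, 115) [0.531 0.179 0.217]
(520, 75) [0.54  0.215 0.221]
(485, 45) [0.528 0.187 0.257]
(300, 185) [0.444 0.148 0.143]
```

>>> {"fn": "jog_arm", "kwargs": {
  "rows": "-0.1 -0.15 3 0 0 0 -1; -0.1 -0.15 6 0 0 0 -1; -0.1 -0.15 8.5 0 0 0 -1; -0.1 -0.15 9.7 0 0 0 -1; -0.1 -0.15 9.9 0 0 0 -1; -0.1 -0.15 9.9 0 0 0 -1; -0.1 -0.15 9.9 0 0 0 -1"
}}

```text
t: 25.5
position: [0.4502, 0.211, 0.0311]
tool_rot: [-3.141, -0.001, -0.232]
force: [0.1, -0.2, -2.4]
finger_gap: 0.0171
```

>>> {"fn": "jog_arm", "kwargs": {
  "rows": "0 0 0.1 0 0 0 -1; 0 0 0.1 0 0 0 -1; 0 0 0.1 0 0 0 -1"
}}

```text
t: 25.88
position: [0.4498, 0.2109, 0.0292]
tool_rot: [-3.142, -0.0, -0.232]
force: [0.4, -0.2, -3.2]
finger_gap: 0.017
```

>>> {"fn": "jog_arm", "kwargs": {
  "rows": "0 0 0.15 0 0 0 -1; 0 0 0.15 0 0 0 -1; 0 0 0.15 0 0 0 -1"
}}

```text
t: 26.25
position: [0.4497, 0.2109, 0.0276]
tool_rot: [3.141, 0.0, -0.232]
force: [-0.2, -0.3, -1.8]
finger_gap: 0.0174
```

>>> {"fn": "jog_arm", "kwargs": {
  "rows": "0 0 0.1 0 0 0 -1; 0 0 0.1 0 0 0 -1; 0 0 0.1 0 0 0 -1"
}}

```text
t: 26.62
position: [0.4499, 0.2109, 0.0268]
tool_rot: [-3.141, -0.0, -0.232]
force: [-2.0, -1.3, 1.7]
finger_gap: 0.0171
```

Contact. I'll open partway, rise straight up and retreat.

>>> {"fn": "jog_arm", "kwargs": {
  "rows": "0 0 0 0 0 0 -0.1; 0 0 0 0 0 0 -0.1; 0 0 0 0 0 0 -0.1; 0 0 0 0 0 0 -0.1; 0 0 -4 0 0 0 -0.1; 0 0 -9 0 0 0 -0.1; 0 0 -14 0 0 0 -0.1; 0 0 -18 0 0 0 -0.1; 0 0 -18 0 0 0 -0.1"
}}

```text
t: 27.75
position: [0.4507, 0.2113, 0.21]
tool_rot: [-3.139, -0.004, -0.232]
force: [0.2, -0.1, 0.2]
finger_gap: 0.0419
```

```bash
python3 go.py .45 -.2 .25 -.232
```

```text
shift cm [ 9.4  40.03 -4.08] rv [-0.003 -0.004 -0.   ] pos [0.4507 0.2113 0.21  ] F [ 0.2 -0.1  0.2] t 27.75 gap 0.0419 rot [-3.139 -0.004 -0.232]
```

>>> {"fn": "jog_arm", "kwargs": {
  "rows": "9.4 40 -4 0 0 0 0; 9.4 40 -4 0 0 0 0; 9.4 40 -4 0 0 0 0; 9.4 40 -4 0 0 0 0; 9.4 40 -4 0 0 0 0; 9.4 40 -4 0 0 0 0; 9.4 40 -4 0 0 0 0; 9.4 40 -4 0 0 0 0; 9.4 40 -4 0 0 0 0; 9.4 40 -4 0 0 0 0; 9.4 40 -4 0 0 0 0"
}}

```text
t: 29.12
position: [0.4494, -0.1992, 0.2466]
tool_rot: [-3.142, -0.0, -0.231]
force: [0.7, -0.5, 0.1]
finger_gap: 0.0464
```

Run:
```python
from h import *
c=capture("top"); save(c,"p12.png",(130,170,350,310),3.6); W=cloud(c)
for x,y,z in((.568,.2775,.089),(.526,.098,.079),(.5472,.189,.069),(.437,-.0515,.066)):
  m=(abs(W[...,2]-z)<.008)&(np.hypot(W[...,0]-x,W[...,1]-y)<.035)
  if m.sum(): print(m.sum(),cv2.minEnclosingCircle((W[m][:,:2]*1000).astype(np.float32)),np.median(W[m][:,2]))
a=(W[...,:2]-[.5037,.1983])@[.973,-.231];b=(W[...,:2]-[.5037,.1983])@[.231,.973]
k=(abs(a+.055)<.012)&(W[...,2]>.03)
for lo,hi in((-.09,-.06),(-.06,-.035),(-.02,.02),(.035,.06),(.06,.09)):
  s=k&(b>lo)&(b<hi); print(lo,hi,s.sum(),np.median(a[s]),W[...,2][s].max(),b[s].min(),b[s].max()) if s.sum() else 0
s=capture("scene"); save(s,"p13.png",(180,110,470,390),2.1)
```

```text
227 ((567.0211791992188, 276.10516357421875), 23.88521957397461) 0.08805722652169826
127 ((526.1826782226562, 99.76685333251953), 18.184831619262695) 0.07846800450064176
75 ((544.980712890625, 190.2169647216797), 12.993417739868164) 0.06793420510819118
127 ((436.28057861328125, -50.731605529785156), 17.925561904907227) 0.06598720153687082
-0.09 -0.06 38 -0.05675855713794015 0.04536459434606986 -0.06634760207516331 -0.06023197565690508
-0.06 -0.035 128 -0.05638841683390117 0.046658385246739174 -0.059795081389011094 -0.03537883501652348
-0.02 0.02 160 -0.05751281465407945 0.04494848941720417 -0.019763752932352892 0.019451548731929773
0.035 0.06 122 -0.05613749439223252 0.0467528874197013 0.03504594767852131 0.059311170182268176
0.06 0.09 39 -0.05734972988278376 0.040215967902673684 0.06007272207020781 0.07407893014039615
```

View pics/p12.png

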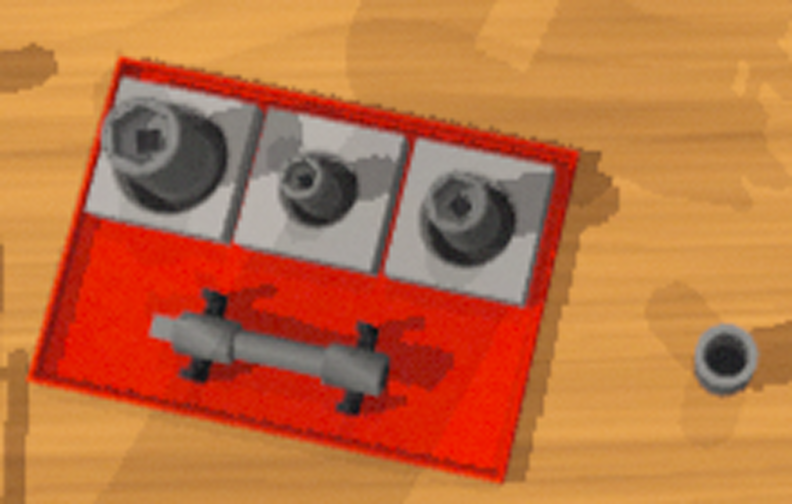

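View pics/p13.png

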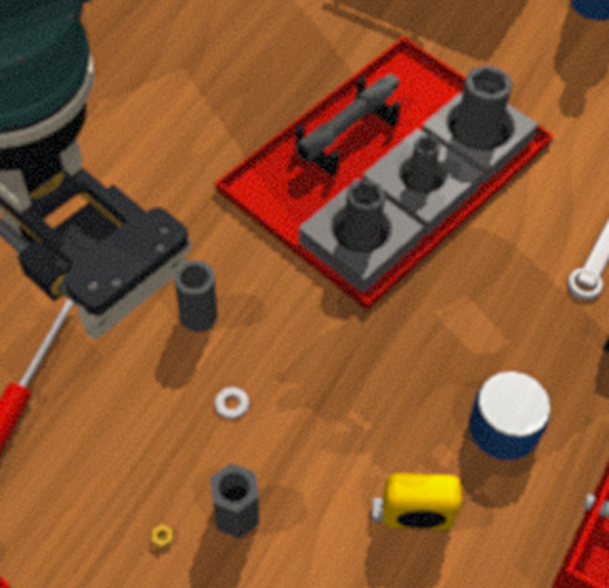

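```bash
python3 -c "
from cell import finish_job; print(finish_job())"
```

```text
the job is handed in; nothing more can be done
None
```

The socket set is in its tray: large, medium and small sockets each stand in the well of their own size, and the extension bar lies in both cradles. I handed the job in at about 29 s of simulated time, with the gripper clear of everything.

| Check | Measured | Expected |
|---|---|---|
| Large socket top | 88 mm | 89 mm |
| Medium socket top | 78.5 mm | 79 mm |
| Small socket top | 68 mm | 69 mm |

- **Sockets:** The heights match sockets fully down in the wells, within the camera's 2 mm. All three tops measure their right diameters, so they look upright.
- **Bar:** The collars read the same height at both cradles (peak 46.7 mm). Contact during lowering came at the expected height. The peak depth readings are about 3 mm above nominal, which I put down to sensor noise.
- **Look-alikes:** The sleeve is within 1 mm of its first measured position. The nut was also within 1 mm when measured mid-job, and looks unmoved in the last picture. I kept clear of the red pieces; they were unmoved when last in full view, before the small socket was carried off.
- **Forces:** Small contact forces of up to about 10 N appeared while setting down and gripping, well under the limits. No check failed.

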